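# Gauge a collared spindle in the bench caliper

## Task

Take the spindle with the wide collar out of the leaning rack and stand it upright, foot down, on the bench caliper's bed between the two jaws, and let go of it. Then slide the movable jaw shut by its lug until it presses the spindle firmly against the fixed jaw, with a push of 15 to 20 N for a moment and never more than 30 N on the spindle, then let go and leave the jaw closed on it. Leave the other spindles and everything else where they are.

Things in the scene. Friction and masses are not known exactly. Their poses are not given: they have to be found in the camera images.
- gauge: bench caliper fixed to the table: white bed 120 x 280 x 20 mm (top face 20 mm above the table), origin under its centre. The jaws slide along its y axis; x across. A scale bar 20 mm high runs along the bed at x = +42 to +54 mm and a small readout box, up to 49 mm above the table, stands at x = 10 to 50, y = -136 to -96 mm.
- anvil: the caliper's fixed jaw: steel block 46 mm wide (x), 24 mm thick, 40 mm high on the bed. Origin: middle of its flat face at bed level; its y axis points square off the face to the movable jaw, x along the face, z up.
- jaw: movable jaw: flat face 46 mm wide, 40 mm high, looks along -y at the fixed jaw; axes as the fixed jaw's. Origin: middle of that face at bed level. Starts 65 to 90 mm from the fixed jaw, slides along y only with about 2 N of friction, stays where left. Behind the face it is 18 mm thick; a low carriage, 21 mm high, reaches to y = +90 mm.
- lug (a point): point on the movable jaw's thumb lug, a dark square steel post 16 x 16 mm, at y = +75 mm, x = 0 in the jaw's frame; the lug rises from the carriage (21 mm above the bed) to 75 mm above the bed (95 mm above the table); this point is 12 mm below its top. Axes as the jaw's.
- rack: white plastic rack fixed to the table, base 120 x 216 x 10 mm, three leaning troughs 78 mm apart along y. Each holds a spindle lying back 35 degrees from vertical, its top leaning to the rack's -x side (to the robot), on a back board 62 mm long with a foot ledge and side rails 18 mm high, 52 mm long. Origin: under the middle trough's foot, at table level; feet are 34 mm up.
- spindle_collared: bare steel spindle, 112 mm long, 0.35 kg: straight round shank from its foot to 67 mm (its diameter, to be gauged, is somewhere in 24 to 40 mm), then a wide flat collar 42 mm across up to 74 mm, then a round grip head 20 mm across up to 112 mm. Lies in any of the rack's three troughs. Origin: centre of the foot face; z runs up the spindle to the head.
- spindle_plain: bare steel spindle, 112 mm long, 0.35 kg: straight round shank from its foot to 74 mm (as thick as the others), then directly the 20 mm grip head up to 112 mm; no collar. To be left in the rack. Origin: centre of the foot face; z runs up the spindle to the head.
- spindle_coned: bare steel spindle, 112 mm long, 0.35 kg: straight round shank from its foot to 74 mm (as thick as the others), then a cone narrowing to the 20 mm grip head, which ends at 112 mm; no collar. To be left in the rack. Origin: centre of the foot face; z runs up the spindle to the head.
- vial: small capped vial, 26 mm across, 55 mm high, between the rack and the gauge; origin under its centre. Bystander.
- jar: brown glass jar, 40 mm across, 45 mm high, near the robot; origin under its centre. Bystander.
- beaker: open glass beaker, 68 mm across, 85 mm high, behind the work; origin under its centre. Bystander.
- reagent: brown bottle, 72 mm across, 150 mm high, behind the work at the left; origin under its centre. Bystander.
- spatula: spatula 180 mm long lying behind the work; origin under its middle. Bystander.
- dish: glass dish, 80 mm across, 15 mm high, behind the work at the right; origin under its centre. Bystander.

How it is judged:
By the outcome, as a careful person would: the job done as asked, in the order asked, and still so for the second after the job is handed in, with the robot touching nothing.
It also fails if it takes over 72 s, if anything falls off the work surface, if the arm or the gripper's body presses on something with over 40 N, if the wrist force passes 120 N, or if a joint passes its speed limit or range.

## Robot

A 7-joint arm with a two-finger parallel gripper is mounted at the origin on the work surface. World frame = base frame: x ahead of the robot, y to its left, z up, the work surface at z = 0. Lengths are in m, angles in degrees, forces in N, time in s.
With the tool pointing down it reaches from about 0.425 to 0.875 m from the base axis. Payload 4.7 kg.
Tool frame: the origin (TCP) lies on the centre line of the jaws, within the pads' length; the fingertips stand ahead of it and the grasp point (between the pads) lies 2 mm behind it (env.tip_reach is the x of the fingertips in the tool frame, in m); x points along the fingers, z is the direction in which the jaws open and shut, and the axes are right-handed (so a half turn about x gives the same grasp; the last joint's range is limited). The gripper opens to 87 mm and grips with 3 to 60 N. Pads are 19 mm wide; open, the fingers measure 117 mm over their backs; the gripper's body (75 mm by 190 mm) begins 51 mm behind the grasp point.
Start: joints at [73.975, 18.392, -4.016, 83.108, 1.295, 78.541, -3.26], TCP at [0.188, -0.622, 0.24] pointing down, gripper open.
Joint ranges: [-163.93, 163.93], [-17.29, 119.83], [-79.2, 71.16], [3.27, 140.29], [-89.18, 269.18], [5.43, 117.66], [-154.24, 154.24]. Speed limits (degrees/s): [147.25, 147.25, 180, 180, 180, 180, 180].

## Interface

Orientations are given as [roll, pitch, yaw] about the fixed x, y, z axes, in that order (R = Rz(yaw) Ry(pitch) Rx(roll)).
In Python, from cell import telemetry, optics, env, models gives the robot as it stands.
- The arm moves only by the shell command python3 -m pendant 'ROWS' [FORCE]. ROWS is JSON, a list of rows, each a list of 3 entries, a list of its own where there are three numbers: the finger opening in mm, from 0 to 87, then the shift along the tool's x, y, z in mm, then the turn, a rotation vector about the tool's x, y, z in rad. A call has 1 to 10 rows; each row is the pose to reach, as a shift and turn from the pose commanded when the call began, along the tool's axes at that moment; what a row does not reach only later rows make up. A row lasts 1/12 s, in which the tool goes at most 41.7 mm and 7.16 degrees, less where a joint would pass 70% of its speed; a pose out of reach is approached as far as the arm can. A call with a gripper value outside its range is refused whole. The fingers move at their own pace and stop on an object; FORCE is the grip in N (left out, the last holds). Time passes only in rows, so rows that repeat a pose let the fingers close. It gives the time, the measured TCP pose, the force and the opening at its end, in the units of the state.
- telemetry.get_obs(): the state, without advancing time (a new reading comes with each control period).
- optics.read_camera(name): name is "scene" or "top" or "wrist"; returns a dict with "image" (420x560x3 uint8, blue, green, red), "range_z" (420x560 float32, m along the optical axis (not along the pixel's ray), 0 where there is no reading), "fx", "fy", "cx", "cy" (pixels), "cam_to_world" (4x4, takes a point from camera to world coordinates). Camera axes: x right, y up, looking along -z (the intrinsics and any distortion apply to the point x, -y, -z); pixel columns grow to the right and rows downward; lengths in m; the calibration is good to about 2 mm. The wrist camera is an equidistant fisheye: a pixel r from the principal point sees the ray r / f radians off the axis. A picture is of the moment at which its call begins.
- env.sign_off(): hands the job in, once; it reports no verdict.
Trained networks look in the newest picture that a camera, given by its name, has taken for a name from the list of things; names that differ only in an ending like _2 or _b are one class to them, and where a whole thing is asked for, a point or a joint stands for the part that bears it (a point fixed in the world has none). Each returns a list of dicts, best first, with "confidence" (0 to 1); they miss things now and then, are a little off and sometimes report something else, mostly with a low value. They report only what shows in the picture. A call takes as long as a camera call.
- models.masks_of(camera, label): "pixels" (420x560 bool, what is visible of it) and "extent" ([left, top, right, bottom] as shares, 0 to 1, of the picture: columns of its width, rows of its height, round what is visible of it).
- models.landmark_of(camera, label): "centre" ([row, column] as shares, 0 to 1, of the picture: columns of its width, rows of its height: a listed point, or the origin of a listed thing).
The state is a dict: "time_s": time; "qpos": joint angles; "joint_velocities": joint speeds; "effort": joint torques, N m; "tool_pos": TCP position; "tool_rot": TCP orientation; "force": force on the tool from outside, world axes, zero at the start; "wrist_torque": the same for the moment, N m; "grip_width": finger opening in m.
Only numpy, scipy, OpenCV 4.12 (cv2) and the standard library are available. Lean on these libraries where they do the work, as an engineer would, in place of code of your own. Each camera call takes 0.05 s, during which the arm holds its last target.

## Working session

There is one attempt and no reset: what is moved stays moved. The work goes in short steps, Python scripts to look and compute and a shell command to move; the robot and the scene stay as the last step left them, time stands still between calls to the robot, and variables do not carry over. Pictures are saved under pics/ and viewed, and the job is handed in when it is done.

```bash
ls; mkdir -p pics; python3 - <<'E'
from cell import telemetry, optics, env, models
import cv2
print(telemetry.get_obs(), env.tip_reach)
for c in ["scene","top","wrist"]:
    r=optics.read_camera(c); cv2.imwrite(f"pics/{c}0.png",r["image"]); print(c,r["fx"],r["cx"],r["cy"],r["cam_to_world"].round(3).tolist(), [k for k in r])
E
```

```text
pics
{'time_s': 0.0, 'qpos': array([73.97516205, 18.43836957, -4.01465289, 83.17413531,  1.29662878,
       78.53904365, -3.2605513 ]), 'joint_velocities': array([-0.01698945, -0.15459943,  0.12804569,  0.0486055 , -0.02044519,
       -0.13673232, -0.03847128]), 'effort': array([-7.61250885e-04, -4.91287100e+01, -4.04512407e-01, -3.12527382e+01,
       -6.38915668e-02,  4.36248269e-02,  1.86473567e-04]), 'tool_pos': array([ 0.18801475, -0.62168719,  0.23847589]), 'tool_rot': array([-175.9581359 ,   89.89351294,  110.87537472]), 'force': array([ 0.30628404, -0.48354625,  0.57534164]), 'wrist_torque': array([ 0.03591514,  0.00731581, -0.02434343]), 'grip_width': 0.08695866796038847} 0.017
scene 459.2855666323178 282.03826182352867 212.33018309483583 [[-0.906, -0.276, 0.32, 0.893], [0.422, -0.577, 0.699, 0.65], [-0.008, 0.769, 0.639, 0.694], [0.0, 0.0, 0.0, 1.0]] ['image', 'range_z', 'fx', 'fy', 'cx', 'cy', 'cam_to_world']
top 482.7731325140779 289.9722684232703 214.97154787544972 [[0.005, 0.993, -0.118, 0.415], [-1.0, 0.004, -0.011, 0.004], [-0.011, 0.118, 0.993, 1.279], [0.0, 0.0, 0.0, 1.0]] ['image', 'range_z', 'fx', 'fy', 'cx', 'cy', 'cam_to_world']
wrist 325.19226210127806 282.30007560354056 208.4023298814851 [[0.289, 0.925, 0.247, 0.256], [-0.957, 0.28, 0.073, -0.6], [-0.002, -0.257, 0.966, 0.384], [0.0, 0.0, 0.0, 1.0]] ['image', 'range_z', 'fx', 'fy', 'cx', 'cy', 'cam_to_world']
```

View pics/scene0.png

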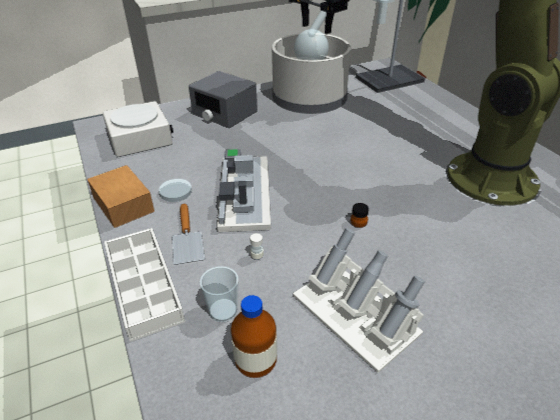

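View pics/top0.png

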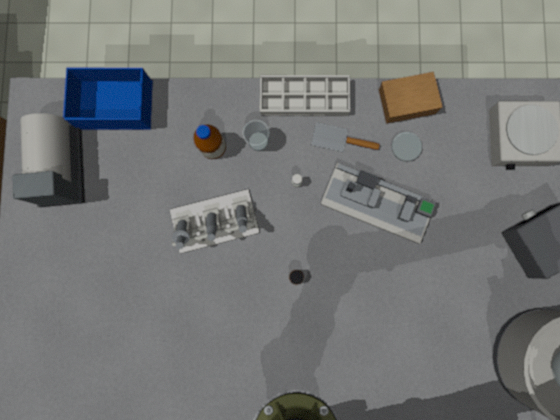

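View pics/wrist0.png

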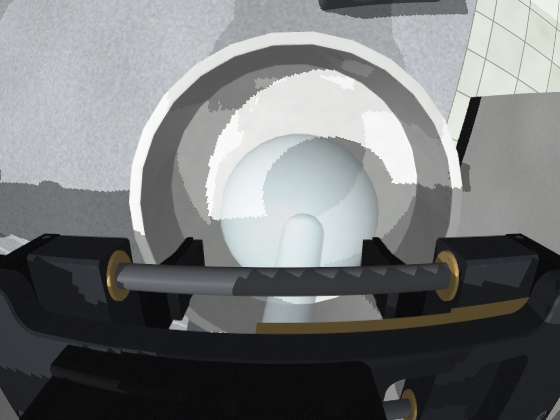

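The scene picture shows the rack at about (360,310) with three spindles. The one with the wide collar looks to be nearest the camera, at about (400,305). The gauge is at (245,190), the vial at (257,245) and the jar at (360,215).

```bash
cat > h.py <<'E'
from cell import telemetry, optics, env, models
import cv2, numpy as np
from scipy.spatial.transform import Rotation as Rn
def cloud(r,fish=False):
    z=r["range_z"].astype(float); v,u=np.mgrid[0:z.shape[0],0:z.shape[1]]
    x=(u-r["cx"])/r["fx"]; y=(v-r["cy"])/r["fy"]
    if fish:
        rr=np.hypot(x,y); k=np.where(rr>1e-9,np.tan(np.minimum(rr,1.5))/np.maximum(rr,1e-9),1); x=x*k;y=y*k
    P=np.stack([x*z,-y*z,-z],-1)
    T=r["cam_to_world"]; W=P@T[:3,:3].T+T[:3,3]
    W[z<=0]=np.nan
    return W
def proj(r,p,fish=False):
    T=r["cam_to_world"]; q=(np.asarray(p)-T[:3,3])@T[:3,:3]
    X=np.stack([q[...,0],-q[...,1],-q[...,2]],-1)
    if fish:
        rho=np.hypot(X[...,0],X[...,1]); th=np.arctan2(rho,X[...,2]); k=th/np.maximum(rho,1e-9)
        return np.stack([r["cx"]+r["fx"]*X[...,0]*k,r["cy"]+r["fy"]*X[...,1]*k],-1)
    return np.stack([r["cx"]+r["fx"]*X[...,0]/X[...,2],r["cy"]+r["fy"]*X[...,1]/X[...,2]],-1)
def toolR(o): return Rn.from_euler('xyz',o["tool_rot"],degrees=True)
E
python3 - <<'E'
from h import *
np.set_printoptions(precision=4,suppress=True)
for c in ["scene","top"]:
    r=optics.read_camera(c); W=cloud(r)
    np.savez(f"{c}.npz",W=W,**{k:v for k,v in r.items()})
    for l in ["spindle_collared","spindle_plain","spindle_coned","rack","gauge","anvil","jaw","lug","vial","jar"]:
        m=models.masks_of(c,l); k=models.landmark_of(c,l)
        for a in m[:2]:
            p=W[a["pixels"]]; p=p[~np.isnan(p[:,0])]
            e=a["extent"]; print(c,l,"conf",round(a["confidence"],2),"n",a["pixels"].sum(),np.median(p,0),(np.array(e)*[560,420,560,420]).round())
        for a in k[:2]: print("    lm",round(a["confidence"],2),(np.array(a["centre"])*[420,560]).round(1))
        if m: np.save(f"m_{c}_{l}.npy",m[0]["pixels"])
    t=W[200:400] if c=="scene" else W
    print("table z",np.nanmedian(W[...,2]))
    s=cv2.resize(r["image"][215:375,280:440] if c=="scene" else r["image"][150:270,160:280],None,fx=3.7,fy=3.7,interpolation=cv2.INTER_CUBIC); cv2.imwrite(f"pics/{c}_rack.png",s)
    s=cv2.resize(r["image"][140:240,200:290] if c=="scene" else r["image"][150:250,310:450],None,fx=5,fy=5,interpolation=cv2.INTER_CUBIC); cv2.imwrite(f"pics/{c}_gauge.png",s)
E
```

```text
scene spindle_collared conf 0.65 n 1004 [0.5155 0.294  0.087 ] [382. 275. 426. 338.]
    lm 0.85 [331.6 384.8]
scene spindle_plain conf 0.77 n 704 [0.5542 0.1439 0.0861] [315. 234. 354. 282.]
scene spindle_plain conf 0.52 n 1218 [ 0.7738 -0.0993  0.0038] [173. 202. 205. 265.]
    lm 0.88 [280.7 318.1]
    lm 0.49 [173.4 244.5]
scene spindle_coned conf 0.84 n 884 [0.5346 0.219  0.0847] [344. 250. 389. 308.]
    lm 0.57 [305.3 351.7]
    lm 0.34 [282.6 322.2]
scene rack conf 0.91 n 6498 [0.5576 0.2385 0.0122] [294. 249. 421. 370.]
scene rack conf 0.64 n 904 [ 0.6334 -0.1568  0.0521] [219. 180. 257. 210.]
    lm 0.69 [317.9 349.7]
    lm 0.6 [313.8 220.6]
scene gauge conf 0.86 n 3671 [ 0.6144 -0.1614  0.0227] [216. 149. 271. 231.]
    lm 0.89 [194.5 241. ]
    lm 0.57 [254.4 257.7]
scene anvil conf 0.69 n 389 [ 0.5807 -0.2748  0.0436] [227. 153. 254. 173.]
    lm 0.95 [173.4 245.2]
scene jaw conf 0.64 n 1020 [ 0.6331 -0.1589  0.0503] [219. 177. 253. 211.]
    lm 0.85 [190.7 240.6]
scene lug conf 0.79 n 906 [ 0.6339 -0.1582  0.0542] [219. 178. 255. 212.]
    lm 0.8 [187.6 242.6]
    lm 0
[... 798 characters left out ...]
f 0.44 n 2861 [0.5543 0.2108 0.0117] [171. 185. 257. 255.]
    lm 0.95 [204.3 376.9]
top anvil conf 0.86 n 295 [ 0.5806 -0.279   0.0568] [399. 195. 416. 222.]
    lm 0.69 [205.1 377.2]
    lm 0.61 [212.2 400.2]
top jaw conf 0.84 n 920 [ 0.6269 -0.1695  0.0496] [342. 170. 381. 208.]
top jaw conf 0.22 n 688 [ 0.752  -0.2898  0.014 ] [391. 132. 422. 161.]
    lm 0.84 [201.8 377.3]
top lug conf 0.61 n 907 [ 0.6267 -0.1688  0.0485] [342. 169. 379. 206.]
    lm 0.86 [187.2 352.5]
top vial conf 0.74 n 228 [0.5466 0.1397 0.0977] [231. 205. 249. 233.]
    lm 0.59 [183.1 295.8]
top jar conf 0.49 n 173 [0.4052 0.0025 0.0441] [284. 268. 300. 282.]
    lm 0.66 [277.9 292.3]
table z -0.0006366088906577527
```

View pics/scene_rack.png

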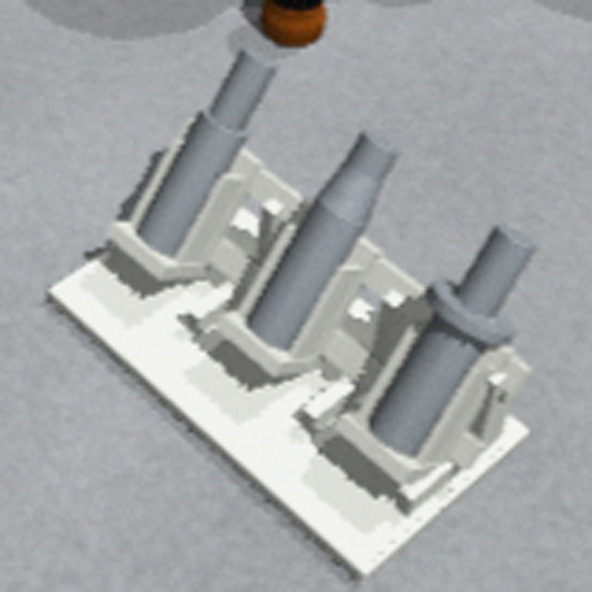

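View pics/top_gauge.png

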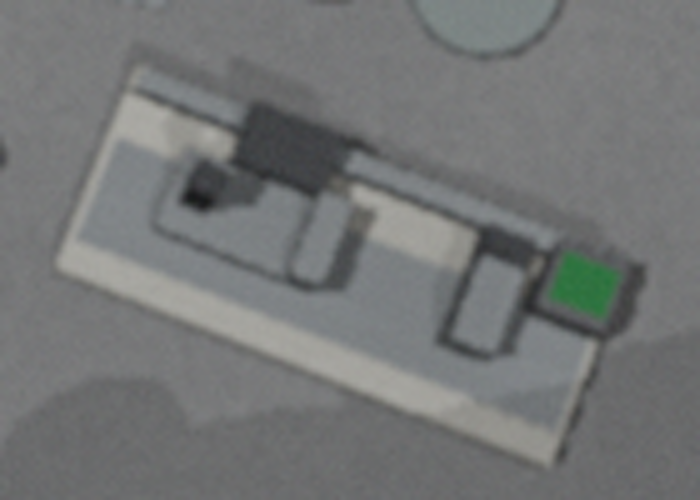

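View pics/scene_gauge.png

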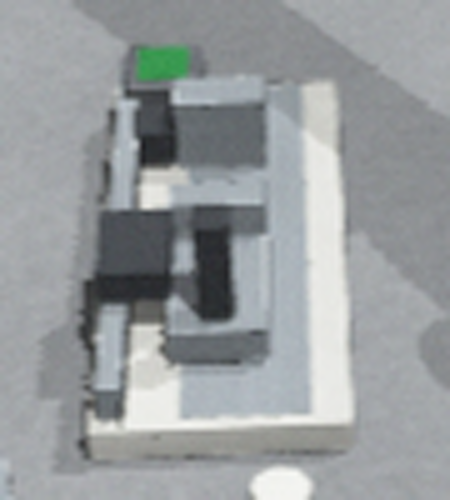

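View pics/top_rack.png

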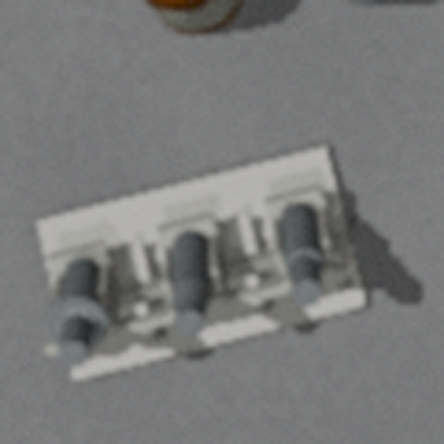

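The collared spindle is in the end trough at the +y side, around world (0.51, 0.29). The other two troughs hold the coned spindle (middle) and the plain one. Next I fit the poses.

```bash
cat > fit.py <<'E'
from h import *
from scipy.optimize import least_squares
np.set_printoptions(precision=4,suppress=True)
D={c:np.load(f"{c}.npz") for c in ["scene","top"]}
def region(W,cx,cy,rad,zl,zh):
    f=W.reshape(-1,3); f=f[~np.isnan(f[:,0])]
    return f[(np.hypot(f[:,0]-cx,f[:,1]-cy)<rad)&(f[:,2]>zl)&(f[:,2]<zh)]
for c in D:
    W=D[c]["W"]
    t=region(W,0.5,0.05,0.1,-.02,.02); print(c,"table near",np.median(t[:,2]))
    g=region(W,0.6,-0.2,0.2,0.014,0.03)
    (a,b),(w,h),an=cv2.minAreaRect((g[:,:2]*1000).astype(np.float32)); print(" gauge",a,b,w,h,an, "bedz",np.median(g[:,2]))
    k=region(W,0.555,0.215,0.16,0.006,0.016)
    (a,b),(w,h),an=cv2.minAreaRect((k[:,:2]*1000).astype(np.float32)); print(" rack",a,b,w,h,an,np.median(k[:,2]))
# spindle fits
def resid(p,P,yaw,name):
    x,y,z,r=p[:4]; th=np.radians(35)
    d=np.array([-np.sin(th)*np.cos(p[4]),-np.sin(th)*np.sin(p[4]),np.cos(th)])
    q=P-[x,y,z]; s=q@d; rad=np.linalg.norm(q-s[:,None]*d,axis=1)
    e=np.where(s<0.066,rad-r,np.where(s>0.078,rad-0.010,0))
    if name=="coned": e=np.where((s>.07)&(s<0.105),0,e)
    e2=np.where(s>0.108, 0,e); e2=np.where(s>0.112,s-0.112,e2)
    return e2
for c,l in [("scene","collared"),("top","collared"),("scene","plain"),("scene","coned"),("both","collared")]:
    P=[]
    for cc in (["scene","top"] if c=="both" else [c]):
        m=np.load(f"m_{cc}_spindle_{l}.npy").astype(np.uint8); m=cv2.erode(m,np.ones((3,3),np.uint8)).astype(bool)
        P.append(D[cc]["W"][m])
    P=np.vstack(P); P=P[~np.isnan(P[:,0])]
    c0=np.median(P,0)
    p0=[c0[0]+.03,c0[1],0.035,0.015,np.radians(10)]
    s=least_squares(resid,p0,args=(P,0,l),loss="soft_l1",f_scale=0.002)
    print(c,l,len(P),s.x[:4],np.degrees(s.x[4]),"rms",np.sqrt(np.mean(s.fun**2)))
E
python3 fit.py
```

```text
scene table near 0.00039343598812641156
 gauge 662.2940673828125 -237.3807830810547 282.5979919433594 255.42857360839844 68.04434967041016 bedz 0.02004152031147749
 rack 549.4946899414062 219.99807739257812 122.13320922851562 216.79617309570312 14.590372085571289 0.010309973730383892
top table near -0.00041552558541846363
 gauge 675.23974609375 -204.5146484375 348.10467529296875 254.44044494628906 68.05160522460938 bedz 0.019168060617591465
 rack 551.8892822265625 210.6866912841797 249.74374389648438 314.26031494140625 48.2847785949707 0.009592120533939319
scene collared 787 [0.5385 0.297  0.034  0.0134] 14.988097259051443 rms 0.0009695359489204152
top collared 286 [0.5401 0.2983 0.0354 0.0127] 12.133362495406155 rms 0.0009885661465435717
scene plain 519 [0.5785 0.1465 0.0341 0.0134] 15.329180662457187 rms 0.0012965025465453987
scene coned 692 [0.5586 0.2217 0.0345 0.013 ] 14.32055099773591 rms 0.0009558332209132194
both collared 1073 [0.5384 0.2951 0.0347 0.0137] 10.618930340003162 rms 0.0013004136590545673
```

```bash
cat > fit2.py <<'E'
from h import *
np.set_printoptions(precision=4,suppress=True)
D={c:np.load(f"{c}.npz") for c in ["scene","top"]}
for c in D:
    W=D[c]["W"]; m=np.load(f"m_{c}_gauge.npy"); m=cv2.dilate(m.astype(np.uint8),np.ones((3,3))).astype(bool)
    P=W[m]; P=P[~np.isnan(P[:,0])]; P=P[(P[:,2]>0.012)]
    Q=P[P[:,2]<0.028]
    (a,b),(w,h),an=cv2.minAreaRect((P[P[:,2]<0.08][:,:2]*1000).astype(np.float32)); print(c,"gauge",a,b,w,h,an)
    (a,b),(w,h),an=cv2.minAreaRect((Q[:,:2]*1000).astype(np.float32)); print(c,"bed",a,b,w,h,an,np.median(Q[:,2]))
    yaw=np.radians(-22); 
    cen=np.array([a,b])/1000
    ux=np.array([np.cos(yaw),np.sin(yaw)]); uy=np.array([-ux[1],ux[0]])
    gx=(P[:,:2]-cen)@ux*1000; gy=(P[:,:2]-cen)@uy*1000
    # top surfaces of jaws
    for lo,hi in [(0.053,0.065),(0.034,0.046),(0.085,0.1)]:
        s=(P[:,2]>lo)&(P[:,2]<hi)&(gx<35)
        print(" z",lo,hi,s.sum()); 
        for n,t in [("anvil",gy<-30),("jaw",gy>-30)]:
            k=s&t
            if k.sum()>3: print("   ",n,"x",np.percentile(gx[k],[2,50,98]),"y",np.percentile(gy[k],[2,50,98]),"z",np.median(P[k,2]))
E
python3 fit2.py
cat > /dev/null; python3 - <<'E'
from h import *
D={c:np.load(f"{c}.npz") for c in ["scene","top"]}
W=D["scene"]["W"]; u,v=183,0
for (r,c) in [(150,240)]: pass
E
```

```text
scene gauge 599.4246826171875 -212.05332946777344 282.6016540527344 119.85588836669922 68.02582550048828
scene bed 599.4246826171875 -212.05332946777344 282.6016540527344 119.85588836669922 68.02582550048828 0.02046118342264447
 z 0.053 0.065 370
    anvil x [-20.7993  -0.5182  22.131 ] y [-85.909  -68.3166 -59.4512] z 0.059745257156719855
    jaw x [-22.8002  14.8699  34.3773] y [ 8.9784 28.2429 90.6404] z 0.058747432405875544
 z 0.034 0.046 444
    anvil x [-22.1907  15.8924  34.1002] y [-101.4148  -63.5561  -58.1449] z 0.04126370528416068
    jaw x [-22.0029  -6.0417  21.6367] y [23.6495 73.8207 98.6658] z 0.041254170878062324
 z 0.085 0.1 57
    jaw x [-6.8897 -0.1494  6.7852] y [73.2037 88.3054 93.2803] z 0.09400521535278239
top gauge 600.4725952148438 -211.68125915527344 280.765869140625 121.10163116455078 68.05160522460938
top bed 600.4725952148438 -211.68125915527344 280.765869140625 121.10163116455078 68.05160522460938 0.019436521810901053
 z 0.053 0.065 428
    anvil x [-22.9083  -0.513   21.4789] y [-83.357  -71.3355 -59.645 ] z 0.058797539489577
    jaw x [-22.9604  18.3063  34.3886] y [10.7004 27.1176 77.09  ] z 0.05842572058879636
 z 0.034 0.046 542
    anvil x [-22.9195  22.4557  34.2601] y [-133.977   -95.7056  -59.5554] z 0.04165314910122109
    jaw x [-23.443   -4.1151  21.2385] y [27.7846 58.7781 98.6501] z 0.0401238779316575
 z 0.085 0.1 46
    jaw x [-8.5389 -1.5941  7.1966] y [77.3018 85.1549 92.2385] z 0.09340854959436018
```

```bash
cat >> h.py <<'E'
np.set_printoptions(precision=4,suppress=True)
def mat(x,z):
    x=np.array(x,float);x/=np.linalg.norm(x);z=np.array(z,float);z-=x*(z@x);z/=np.linalg.norm(z)
    return Rn.from_matrix(np.stack([x,np.cross(z,x),z],1))
def go(pos,R=None):
    o=telemetry.get_obs(); R0=toolR(o); d=R0.inv().apply(np.array(pos)-o["tool_pos"])*1000
    rv=(R0.inv()*R).as_rotvec() if R is not None else np.zeros(3)
    print("shift",d.round(1),"rv",rv.round(3),"rows",np.ceil(max(np.linalg.norm(d)/41.7,np.degrees(np.linalg.norm(rv))/7.16)))
def yawdown(yaw,s=1): # tool down, z axis at heading yaw deg
    a=np.radians(yaw); return mat([0,0,-1],[s*np.cos(a),s*np.sin(a),0])
def st():
    o=telemetry.get_obs(); print("t",round(o["time_s"],2),"pos",o["tool_pos"].round(4),"rot",o["tool_rot"].round(2),"F",o["force"].round(2),"w",round(o["grip_width"],4),"q",o["qpos"].round(1)); print(toolR(o).as_matrix().round(3).tolist())
E
python3 -c "
from h import *
st()
go([0.188,-.622,.4])
go([.55,-.15,.4],yawdown(90-15))
go([.55,-.15,.4],yawdown(-90-15))
"
```

```text
t 2.25 pos [ 0.1882 -0.6222  0.2396] rot [-22.59  90.   -95.76] F [-0.42  0.23  0.8 ] w 0.0874 q [74.  18.4 -4.  83.1  1.3 78.5 -3.3]
[[-0.0, 0.957, 0.29], [-0.0, 0.29, -0.957], [-1.0, -0.0, 0.0]]
shift [-160.4   -0.2   -0.2] rv [0. 0. 0.] rows 4.0
shift [-160.5  483.  -347.2] rv [-2.586 -0.     0.   ] rows 21.0
shift [-160.5  483.  -347.2] rv [0.556 0.    0.   ] rows 15.0
```

```bash
python3 -m pendant '[[60,[-120,0,0],[0,0,0]],[60,[-120,0,0],[0,0,0]],[60,[-120,0,0],[0,0,0]],[60,[-120,0,0],[0,0,0]]]' 20; python3 -c "
from h import *
st()
go([.45,-.30,.40],yawdown(55)); go([.45,-.30,.40],yawdown(55,-1))
"
```

```text
time_s: 2.58
tool_pos: [0.1891, -0.6245, 0.3693]
tool_rot: [2.2, 89.2, -71.0]
force: [0.1, -0.2, 1.6]
grip_width: 0.0674
t 2.58 pos [ 0.1891 -0.6245  0.3693] rot [  2.17  89.18 -71.01] F [ 0.08 -0.21  1.55] w 0.0674 q [73.7 16.8 -3.8 70.6  1.1 91.8 -3.1]
[[0.005, 0.957, 0.289], [-0.014, 0.29, -0.957], [-1.0, 0.001, 0.014]]
shift [ -33.9  343.7 -234.6] rv [-2.237  0.008  0.016] rows 18.0
shift [ -33.9  343.7 -234.6] rv [ 0.905  0.013 -0.007] rows 11.0
```

```bash
python3 -c "
from h import *
go([.45,-.30,.38],yawdown(-10))
"
```

```text
shift [ -13.9  343.7 -234.9] rv [-1.103  0.013  0.007] rows 10.0
```

```bash
python3 -m pendant '[[60,[-14,34,-23],[-0.11,0,0]],[60,[-14,69,-47],[-0.22,0,0]],[60,[-14,103,-70],[-0.33,0,0]],[60,[-14,137,-94],[-0.44,0,0]],[60,[-14,172,-117],[-0.55,0,0]],[60,[-14,206,-141],[-0.66,0,0]],[60,[-14,240,-164],[-0.77,0,0]],[60,[-14,275,-188],[-0.88,0,0]],[60,[-14,309,-211],[-0.99,0,0]],[60,[-14,344,-235],[-1.10,0,0]]]' ; python3 -c "
from h import *
st()
go([.50,.08,.38],yawdown(60))
"
```

```text
time_s: 3.42
tool_pos: [0.4489, -0.2975, 0.3739]
tool_rot: [-52.0, 89.9, -61.8]
force: [0.7, -0.8, -0.1]
grip_width: 0.0598
t 3.42 pos [ 0.4489 -0.2975  0.3739] rot [-51.99  89.93 -61.83] F [ 0.67 -0.83 -0.08] w 0.0598 q [ 54.    4.1 -24.7  85.2   1.7  91.   19.5]
[[0.001, 0.171, 0.985], [-0.001, 0.985, -0.171], [-1.0, -0.001, 0.001]]
shift [ -6.4 380.7 -14.2] rv [-1.219  0.     0.001] rows 10.0
```

```bash
python3 -m pendant '[[60,[-6,38,-1],[-0.122,0,0]],[60,[-6,76,-3],[-0.244,0,0]],[60,[-6,114,-4],[-0.366,0,0]],[60,[-6,152,-6],[-0.488,0,0]],[60,[-6,190,-7],[-0.61,0,0]],[60,[-6,228,-8],[-0.732,0,0]],[60,[-6,266,-10],[-0.854,0,0]],[60,[-6,304,-11],[-0.976,0,0]],[60,[-6,342,-13],[-1.1,0,0]],[60,[-6,381,-14],[-1.219,0,0]]]' ; cat > tgt.py <<'E'
from h import *
yr=np.radians(14.7); th=np.radians(35)
d=np.array([-np.sin(th)*np.cos(yr),-np.sin(th)*np.sin(yr),np.cos(th)])
n=np.array([np.cos(th)*np.cos(yr),np.cos(th)*np.sin(yr),np.sin(th)])
ry=np.array([-np.sin(yr),np.cos(yr),0])
foot=np.array([0.5388,0.2970,0.0345])
RG=mat(-d,ry)
E
python3 -c "
from tgt import *
st()
go(foot+d*.20,RG)
"
```

```text
time_s: 4.25
tool_pos: [0.5011, 0.0799, 0.3799]
tool_rot: [-101.6, 89.9, -41.6]
force: [0.4, 0.2, 0.1]
grip_width: 0.0599
t 4.25 pos [0.5011 0.0799 0.3799] rot [-101.56   89.91  -41.55] F [0.44 0.24 0.1 ] w 0.0599 q [ 33.6   0.8 -45.8  87.8   0.7  91.6  47.9]
[[0.001, -0.866, 0.5], [-0.001, 0.5, 0.866], [-1.0, -0.002, -0.0]]
shift [181.3 157.7 126.3] rv [-0.755 -0.239 -0.578] rows 8.0
```

```bash
python3 -m pendant '[[60,[20,18,14],[-0.084,-0.027,-0.064]],[60,[40,35,28],[-0.168,-0.053,-0.128]],[60,[60,53,42],[-0.252,-0.08,-0.193]],[60,[80,70,56],[-0.336,-0.106,-0.257]],[60,[101,88,70],[-0.419,-0.133,-0.321]],[60,[121,105,84],[-0.503,-0.159,-0.385]],[60,[141,123,98],[-0.587,-0.186,-0.45]],[60,[161,140,112],[-0.671,-0.212,-0.514]],[60,[181,158,126],[-0.755,-0.239,-0.578]],[60,[181,158,126],[-0.755,-0.239,-0.578]]]' ; python3 - <<'E'
from tgt import *
st()
go(foot+d*.20,RG)
r=optics.read_camera("wrist"); cv2.imwrite("pics/w1.png",r["image"])
W=cloud(r,True); np.savez("wrist.npz",W=W,**r)
for s in [0,.03,.067,.0705,.093,.112]: print(s,proj(r,foot+d*s,True).round(0))
for l in ["spindle_collared"]:
    for a in models.masks_of("wrist",l): print(a["confidence"],(np.array(a["extent"])*[560,420,560,420]).round())
r=optics.read_camera("scene"); cv2.imwrite("pics/s1.png",r["image"])
E
```

```text
time_s: 5.08
tool_pos: [0.4448, 0.2303, 0.2317]
tool_rot: [-86.1, 62.1, 7.4]
force: [-0.2, -0.4, -0.2]
grip_width: 0.0601
t 5.08 pos [0.4448 0.2303 0.2317] rot [-86.1   62.05   7.44] F [-0.17 -0.39 -0.19] w 0.0601 q [-23.4 -17.3 -14.5 124.4  12.8  48.8  48.9]
[[0.465, -0.883, -0.07], [0.061, -0.047, 0.997], [-0.883, -0.468, 0.032]]
shift [23.9 28.8 37.6] rv [-0.176 -0.07  -0.121] rows 2.0
0 [328. 179.]
0.03 [329. 181.]
0.067 [332. 183.]
0.0705 [332. 183.]
0.093 [334. 185.]
0.112 [336. 187.]
0.61 [312. 162. 356. 209.]
```

View pics/w1.png

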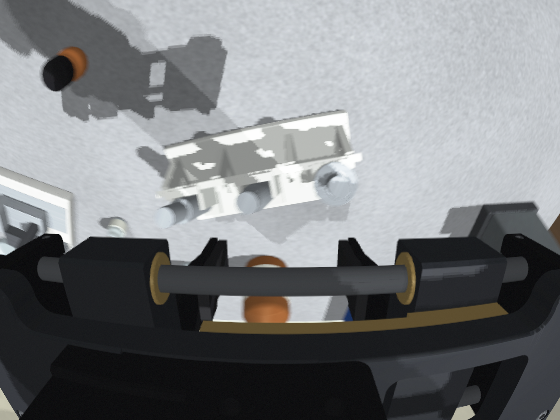

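View pics/s1.png

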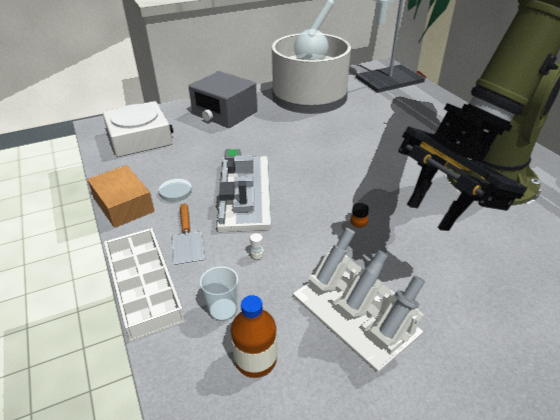

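The wrist picture shows the collared spindle at about (335,185), where my fit projects it. Joint 2 is at its range limit, so retracting along the axis is out of reach. I'll come in from vertically above the grasp pose instead.

```bash
python3 -c "
from tgt import *
go(foot+d*.094+[0,0,.10],RG)
"
```

```text
shift [ 40.  -34.3  46.4] rv [-0.17  -0.068 -0.127] rows 2.0
```

```bash
python3 -m pendant '[[60,[10,-9,11],[-0.04,-0.02,-0.03]],[60,[20,-17,23],[-0.085,-0.035,-0.06]],[60,[30,-25,35],[-0.125,-0.05,-0.09]],[60,[40,-34,46],[-0.17,-0.068,-0.127]],[60,[40,-34,46],[-0.17,-0.068,-0.127]],[60,[40,-34,46],[-0.17,-0.068,-0.127]]]'; python3 -c "
from tgt import *
st()
go(foot+d*.094+[0,0,.10],RG)
"
```

```text
time_s: 5.73
tool_pos: [0.4911, 0.2772, 0.2131]
tool_rot: [-90.0, 54.9, 13.9]
force: [-0.1, -1.0, -0.7]
grip_width: 0.0601
t 5.73 pos [0.4911 0.2772 0.2131] rot [-89.97  54.94  13.94] F [-0.07 -0.98 -0.71] w 0.0601 q [-22.9 -11.8 -16.9 125.2  19.8  35.8  50.5]
[[0.558, -0.795, -0.241], [0.138, -0.197, 0.971], [-0.819, -0.574, 0.0]]
shift [-0.3  3.2  7. ] rv [-0.011 -0.008  0.001] rows 1.0
```

```bash
python3 -m pendant '[[60,[0,3,7],[-0.011,-0.008,0]],[60,[0,3,7],[-0.011,-0.008,0]],[60,[0,3,7],[-0.011,-0.008,0]]]'; python3 - <<'E'
from tgt import *
from scipy.optimize import least_squares
st()
r=optics.read_camera("wrist"); cv2.imwrite("pics/w2.png",r["image"][60:340,180:460])
W=cloud(r,True); P=W.reshape(-1,3); P=P[~np.isnan(P[:,0])]
q=P-foot; s=q@d; rad=np.linalg.norm(q-s[:,None]*d,axis=1)
k=(s>-.005)&(s<.125)&(rad<.03); print(k.sum())
t=k&(s>.10); print("head top pts",t.sum(),"s",np.percentile(s[t],[10,50,90]),"n",np.median(q[t]@n),"ry",np.median(q[t]@ry))
e=k&(s>.066)&(s<.078); print("collar top",e.sum(),np.median(s[e]),"n",(q[e]@n).min(),(q[e]@n).max(),"ry",np.percentile(q[e]@ry,[2,98]))
h=k&(s>.08)&(s<.108);print("head side",h.sum(),"ry",np.percentile(q[h]@ry,[2,50,98]),np.percentile(q[h]@n,[2,50,98]))
E
```

```text
time_s: 5.98
tool_pos: [0.4859, 0.2855, 0.2119]
tool_rot: [-89.9, 54.8, 15.0]
force: [-0.7, 0.0, -0.2]
grip_width: 0.0598
t 5.98 pos [0.4859 0.2855 0.2119] rot [-89.91  54.81  15.03] F [-0.65  0.04 -0.25] w 0.0598 q [-23.6 -11.9 -17.2 125.4  19.8  35.5  50.5]
[[0.557, -0.79, -0.258], [0.149, -0.211, 0.966], [-0.817, -0.576, 0.001]]
2804
head top pts 725 s [0.1106 0.1115 0.1124] n 0.0010991934815838091 ry 0.001382663029299051
collar top 1554 0.07348499273403933 n -0.019348740412675057 0.021437998801810184 ry [-0.0184  0.0201]
head side 10 ry [-0.0028  0.0017  0.0054] [-0.0085 -0.0079 -0.0074]
```

View pics/w2.png

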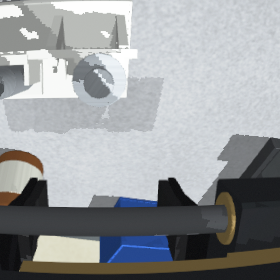

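```bash
python3 -c "
from tgt import *
go(foot+d*.095+.001*n+.001*ry,RG)
"
```

```text
shift [81.1 56.6 -1.5] rv [0.003 0.003 0.003] rows 3.0
```

```bash
python3 -m pendant '[[60,[20,14,0],[0,0,0]],[60,[41,28,-1],[0,0,0]],[60,[61,43,-1],[0,0,0]],[60,[81,57,-1],[0,0,0]],[60,[81,57,-1],[0,0,0]],[60,[81,57,-1],[0,0,0]]]'; python3 - <<'E'
from tgt import *
st(); go(foot+d*.095+.001*n+.001*ry,RG)
r=optics.read_camera("scene"); cv2.imwrite("pics/s2.png",cv2.resize(r["image"][200:380,280:460],None,fx=3,fy=3))
E
```

```text
time_s: 6.53
tool_pos: [0.4854, 0.2842, 0.1112]
tool_rot: [-90.1, 55.0, 15.0]
force: [0.1, 0.8, -0.1]
grip_width: 0.0598
t 6.53 pos [0.4854 0.2842 0.1112] rot [-90.06  55.    14.98] F [ 0.11  0.84 -0.07] w 0.0598 q [-20.1  -3.4 -21.9 131.4  36.2  24.2  33. ]
[[0.554, -0.791, -0.259], [0.148, -0.213, 0.966], [-0.819, -0.574, -0.001]]
shift [-0.7 -2.  -0.2] rv [0.005 0.003 0.   ] rows 1.0
```

View pics/s2.png

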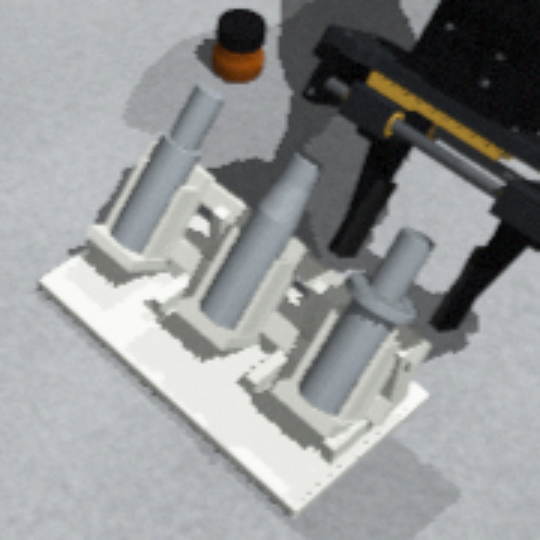

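The fingers straddle the collared head, at about (400,260) in the crop, so I close them.

```bash
python3 -m pendant '[[40,[0,-2,0],[0,0,0]],[15,[0,-2,0],[0,0,0]],[5,[0,-2,0],[0,0,0]],[5,[0,-2,0],[0,0,0]],[5,[0,-2,0],[0,0,0]],[5,[0,-2,0],[0,0,0]],[5,[0,-2,0],[0,0,0]],[5,[0,-2,0],[0,0,0]]]' 45; python3 -c "
from tgt import *
st()
o=telemetry.get_obs(); go(o['tool_pos']+[0,0,.13])"
```

```text
time_s: 7.25
tool_pos: [0.4877, 0.2849, 0.1133]
tool_rot: [-90.0, 54.9, 15.0]
force: [-0.8, -1.5, 1.8]
grip_width: 0.0191
t 7.25 pos [0.4877 0.2849 0.1133] rot [-90.    54.85  15.  ] F [-0.84 -1.5   1.81] w 0.0191 q [-20.1  -3.4 -21.8 131.2  36.1  24.3  33.2]
[[0.556, -0.79, -0.259], [0.149, -0.212, 0.966], [-0.818, -0.576, 0.0]]
shift [-106.3  -74.8    0. ] rv [0. 0. 0.] rows 4.0
```

```bash
python3 -m pendant '[[5,[-6,-4,0],[0,0,0]],[5,[-16,-11,0],[0,0,0]],[5,[-30,-21,0],[0,0,0]],[5,[-46,-32,0],[0,0,0]],[5,[-65,-45,0],[0,0,0]],[5,[-85,-60,0],[0,0,0]],[5,[-106,-75,0],[0,0,0]],[5,[-106,-75,0],[0,0,0]]]'; python3 - <<'E'
from tgt import *
st()
for c in ["scene","wrist"]:
    r=optics.read_camera(c); cv2.imwrite(f"pics/{c}3.png",r["image"])
go([.52,.10,.32],yawdown(70))
E
```

```text
time_s: 7.92
tool_pos: [0.4896, 0.2871, 0.2488]
tool_rot: [-89.6, 54.4, 15.4]
force: [1.5, 1.4, -1.0]
grip_width: 0.0185
t 7.92 pos [0.4896 0.2871 0.2488] rot [-89.65  54.4   15.35] F [ 1.54  1.42 -1.01] w 0.0185 q [-23.5 -13.6 -16.6 122.5  16.9  39.1  54.1]
[[0.561, -0.786, -0.26], [0.154, -0.209, 0.966], [-0.813, -0.582, 0.004]]
shift [ -72.9  -31.1 -187.3] rv [0.591 0.188 0.593] rows 7.0
```

View pics/scene3.png

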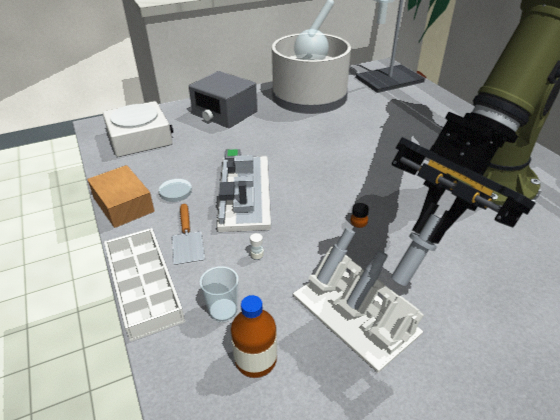

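```bash
python3 -c "
from tgt import *
go([.52,.06,.33],yawdown(60))"
```

```text
shift [ -87.   -28.4 -225.9] rv [0.76  0.241 0.58 ] rows 8.0
```

```bash
python3 -m pendant '[[5,[-15,-3,-20],[0.07,0.02,0.05]],[5,[-25,-6,-50],[0.16,0.05,0.12]],[5,[-35,-10,-80],[0.25,0.08,0.19]],[5,[-45,-13,-110],[0.34,0.11,0.26]],[5,[-55,-17,-140],[0.43,0.14,0.33]],[5,[-65,-20,-170],[0.52,0.165,0.40]],[5,[-76,-24,-200],[0.61,0.195,0.465]],[5,[-87,-28,-226],[0.69,0.22,0.525]],[5,[-87,-28,-226],[0.76,0.241,0.58]],[5,[-87,-28,-226],[0.76,0.241,0.58]]]'; python3 -c "
from tgt import *
st(); go([.575,-.17,.31],yawdown(0))"
```

```text
time_s: 8.85
tool_pos: [0.5215, 0.057, 0.3271]
tool_rot: [139.0, 89.7, -161.4]
force: [-0.5, 0.8, -3.6]
grip_width: 0.0183
t 8.85 pos [0.5215 0.057  0.3271] rot [ 138.99   89.71 -161.44] F [-0.54  0.82 -3.61] w 0.0183 q [-11.3   1.6   2.2  92.6  -0.   86.   50.5]
[[-0.005, -0.862, 0.506], [-0.002, 0.506, 0.862], [-1.0, 0.003, -0.004]]
shift [  17.2 -161.1 -168.6] rv [ 1.04  -0.005 -0.001] rows 9.0
```

```bash
python3 -m pendant '[[5,[2,-16,-17],[0.1,0,0]],[5,[4,-32,-34],[0.21,0,0]],[5,[6,-48,-51],[0.31,0,0]],[5,[8,-64,-67],[0.42,0,0]],[5,[10,-80,-84],[0.52,0,0]],[5,[12,-97,-101],[0.62,0,0]],[5,[13,-113,-118],[0.73,0,0]],[5,[15,-129,-135],[0.83,0,0]],[5,[17,-145,-152],[0.94,0,0]],[5,[17,-161,-169],[1.04,-0.005,0]]]'; cat > g.py <<'E'
from tgt import *
GC=np.array([.600,-.2119]); GY=np.radians(-22)
ux=np.array([np.cos(GY),np.sin(GY)]); uy=np.array([-ux[1],ux[0]])
def G(x,y,z): return np.r_[GC+ux*x/1000+uy*y/1000,z/1000]
def toG(p): p=np.asarray(p); return np.stack([(p[...,:2]-GC)@ux*1000,(p[...,:2]-GC)@uy*1000,p[...,2]*1000],-1)
E
python3 -c "
from g import *
st(); go(G(0,-40,200),yawdown(-22))"
```

```text
time_s: 9.68
tool_pos: [0.5747, -0.1659, 0.3099]
tool_rot: [66.6, 89.8, 67.0]
force: [0.0, 0.2, -4.1]
grip_width: 0.0189
t 9.68 pos [ 0.5747 -0.1659  0.3099] rot [66.62 89.79 67.  ] F [ 0.04  0.15 -4.08] w 0.0189 q [ 0.5 10.6 15.5 85.2 -3.  84.6 16.3]
[[0.001, -0.007, 1.0], [0.003, 1.0, 0.007], [-1.0, 0.003, 0.001]]
shift [109.6 -83.6   9.6] rv [ 0.391  0.001 -0.004] rows 4.0
```

```bash
python3 -m pendant '[[5,[10,-20,2],[0.1,0,0]],[5,[30,-40,5],[0.2,0,0]],[5,[55,-60,7],[0.29,0,0]],[5,[80,-84,10],[0.391,0,-0.004]],[5,[100,-84,10],[0.391,0,-0.004]],[5,[110,-84,10],[0.391,0,-0.004]],[5,[110,-84,10],[0.391,0,-0.004]],[5,[110,-84,10],[0.391,0,-0.004]]]'; cat > chk.py <<'E'
from g import *
from scipy.optimize import least_squares
import sys
n=sys.argv[1]
st(); o=telemetry.get_obs(); print("TCP in G",toG(o["tool_pos"]))
for c in ["scene","top"]:
    r=optics.read_camera(c); cv2.imwrite(f"pics/{c}{n}.png",cv2.resize(r["image"][100:240,180:340] if c=="scene" else r["image"][140:250,310:450],None,fx=4,fy=4,interpolation=cv2.INTER_CUBIC))
    ms=models.masks_of(c,"spindle_collared"); 
    W=cloud(r)
    for a in ms[:2]:
        m=cv2.erode(a["pixels"].astype(np.uint8),np.ones((3,3))).astype(bool); P=W[m]; P=P[~np.isnan(P[:,0])]
        if len(P)<20: continue
        g=toG(P); print(c,a["confidence"],len(P),"gmed",np.median(g,0),"zmin/max",np.percentile(g[:,2],[1,99]))
        if abs(np.median(g,0)[1])>150: continue
        def res(p):
            ax=np.array([p[2],p[3],1]);ax/=np.linalg.norm(ax); q=g-[p[0],p[1],20]; s=q@ax; rad=np.linalg.norm(q-s[:,None]*ax,axis=1)
            h=p[4]; s=s-h
            return np.where(s<65,rad-p[5],np.where((s>77)&(s<112),rad-10,0))
        best=None
        for h in ([0] if len(sys.argv)<3 else [float(sys.argv[2])]):
            z=least_squares(lambda p:res(np.r_[p[:4],h,p[4]]),[np.median(g[:,0]),np.median(g[:,1]),0,0,13.5],loss="soft_l1",f_scale=2)
            print("   fit base at z20 xy",z.x[:2],"tilt deg",np.degrees(z.x[2:4]),"r",z.x[4],"rms",np.sqrt(np.mean(z.fun**2)))
    W=None
E
python3 chk.py 4 84
```

```text
time_s: 10.35
tool_pos: [0.5865, -0.2481, 0.202]
tool_rot: [28.9, 89.8, 7.2]
force: [-0.6, -0.5, -2.9]
grip_width: 0.0188
t 10.35 pos [ 0.5865 -0.2481  0.202 ] rot [28.91 89.84  7.15] F [-0.6  -0.55 -2.95] w 0.0188 q [ 4.6 18.2 19.9 89.  -6.4 73.9  3.6]
[[0.003, 0.371, 0.929], [0.0, 0.929, -0.371], [-1.0, 0.001, 0.002]]
TCP in G [  1.008  -38.6396 201.9679]
scene 0.58 400 gmed [ -0.0759 -25.4122 169.8412] zmin/max [112.2826 219.018 ]
   fit base at z20 xy [ -4.0184 -44.9452] tilt deg [1.7089 7.9613] r 7.52671357308295 rms 2.6852900579686576
top 0.62 427 gmed [169.3838  -7.8783  13.9432] zmin/max [ 7.6647 20.2091]
   fit base at z20 xy [157.3428  -7.4741] tilt deg [-118.7663   -3.374 ] r 14.701396137387684 rms 6.208453517044813
```

View pics/scene4.png

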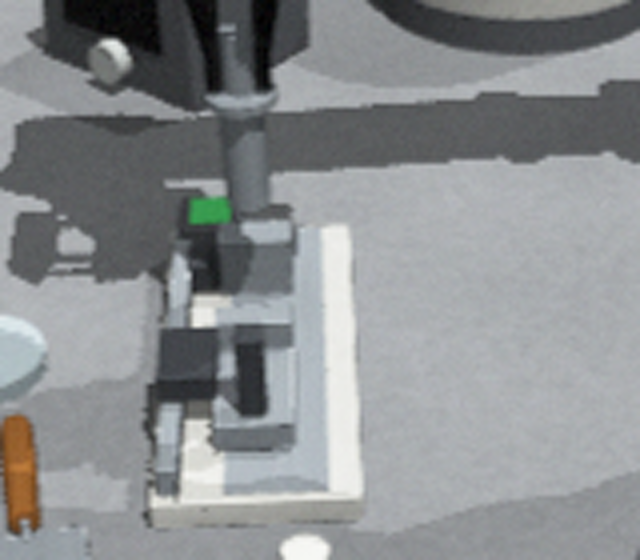

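```bash
cat > ax.py <<'E'
from g import *
from scipy.optimize import least_squares
import sys
zf=float(sys.argv[1]); zlo=float(sys.argv[2]) if len(sys.argv)>2 else zf+4   # foot height mm ; lower cut
o=telemetry.get_obs(); t=toG(o["tool_pos"]) if len(sys.argv)<4 else np.array([float(v) for v in sys.argv[3].split(",")]); print("tcp",t,o["force"].round(2))
for c in ["scene"]:
    r=optics.read_camera(c); g=toG(cloud(r).reshape(-1,3)); g=g[~np.isnan(g[:,0])]
    k=(np.hypot(g[:,0]-t[0],g[:,1]-t[1])<24)&(g[:,2]>zlo)&(g[:,2]<zf+64); q=g[k]
    f=lambda p: np.hypot(q[:,0]-p[0]-p[2]*(q[:,2]-zf),q[:,1]-p[1]-p[3]*(q[:,2]-zf))-p[4]
    z=least_squares(f,[t[0],t[1],0,0,13.5],loss="soft_l1",f_scale=1)
    print(c,k.sum(),"foot",z.x[:2],"tilt",np.degrees(z.x[2:4]),"r",z.x[4],"rms",np.sqrt(np.mean(z.fun**2)),"zmin",np.sort(q[:,2])[:5])
    k=(np.hypot(g[:,0]-t[0],g[:,1]-t[1])<25)&(g[:,2]>zf+55)&(g[:,2]<zf+90)
    q=g[k]; rr=np.hypot(q[:,0]-t[0],q[:,1]-t[1]); q=q[rr>16.5]; 
    if len(q): print("collar z",np.percentile(q[:,2],[5,95]))
E
python3 ax.py 107 
```

```text
tcp [  2.6986 -39.9474 204.8843] [ 1.    0.24 -3.04]
scene 251 foot [  1.6169 -37.3995] tilt [0.4348 0.2112] r 13.048871048521503 rms 1.3773130991078402 zmin [111.3187 111.6821 111.8986 111.9246 112.1375]
collar z [166.6561 193.1547]
```

```bash
python3 -m pendant '[[5,[15,-3,-2],[0,0,0]],[5,[40,-3,-2],[0,0,0]],[5,[60,-3,-2],[0,0,0]],[5,[72,-3,-2],[0,0,0]],[5,[78,-3,-2],[0,0,0]],[5,[80,-3,-2],[0,0,0]],[5,[80,-3,-2],[0,0,0]],[5,[80,-3,-2],[0,0,0]]]'; python3 ax.py 25 64; for i in 1 2 3; do python3 -c "
from g import *
o=telemetry.get_obs();print(toG(o['tool_pos']),o['force'])"; done
```

```text
time_s: 11.27
tool_pos: [0.5847, -0.253, 0.1245]
tool_rot: [3.7, 89.6, -18.3]
force: [-0.1, -0.4, -3.8]
grip_width: 0.0192
tcp [  1.2553 -43.8632 124.4854] [-0.14 -0.4  -3.77]
scene 94 foot [ -1.6829 -40.5032] tilt [ 2.3339 -0.3526] r 12.92173008702953 rms 1.1688396107464543 zmin [64.0511 64.2609 64.3961 65.1023 65.5342]
collar z [ 83.9525 112.9623]
[  1.2798 -43.9443 124.6059] [-0.2388  0.0842 -3.52  ]
[  1.2798 -43.9443 124.6059] [-0.2388  0.0842 -3.52  ]
[  1.2798 -43.9443 124.6059] [-0.2388  0.0842 -3.52  ]
```

```bash
python3 -m pendant '[[5,[2,0,0],[0,0,0]],[5,[4,0,0],[0,0,0]],[5,[6,0,0],[0,0,0]],[5,[7,0,0],[0,0,0]],[5,[7,0,0],[0,0,0]],[5,[7,0,0],[0,0,0]]]'; python3 -m pendant '[[5,[0.5,0,0],[0,0,0]],[5,[1,0,0],[0,0,0]],[5,[1,0,0],[0,0,0]]]'
```

```text
time_s: 11.82
tool_pos: [0.5838, -0.2526, 0.1159]
tool_rot: [4.5, 89.8, -17.5]
force: [-0.7, 0.4, -2.3]
grip_width: 0.0188
time_s: 12.07
tool_pos: [0.584, -0.2528, 0.1153]
tool_rot: [4.4, 89.7, -17.5]
force: [-0.3, -0.2, -1.5]
grip_width: 0.0185
```

```bash
python3 -m pendant '[[5,[0.5,0,0],[0,0,0]],[5,[1,0,0],[0,0,0]],[5,[1,0,0],[0,0,0]]]'
```

```text
time_s: 12.32
tool_pos: [0.5841, -0.253, 0.1152]
tool_rot: [5.2, 89.7, -16.8]
force: [-2.7, 0.2, 4.6]
grip_width: 0.0189
```

The foot has touched the bed: vertical force went from -3.5 N to +4.6 N. I release.

```bash
python3 -m pendant '[[20,[0,0,0],[0,0,0]],[24,[0,0,0],[0,0,0]],[30,[0,0,0],[0,0,0]],[40,[0,0,0],[0,0,0]],[45,[0,0,0],[0,0,0]],[45,[0,0,0],[0,0,0]]]'; python3 - <<'E'
from g import *
st(); 
r=optics.read_camera("scene"); cv2.imwrite("pics/s5.png",cv2.resize(r["image"][90:240,180:340],None,fx=4,fy=4,interpolation=cv2.INTER_CUBIC))
E
```

```text
time_s: 12.82
tool_pos: [0.5839, -0.2526, 0.1138]
tool_rot: [4.4, 89.7, -17.6]
force: [-0.1, 0.2, 0.5]
grip_width: 0.0407
t 12.82 pos [ 0.5839 -0.2526  0.1138] rot [  4.39  89.75 -17.56] F [-0.13  0.17  0.49] w 0.0407 q [ 5.4 22.  19.4 94.6 -8.  64.5  5. ]
[[0.004, 0.374, 0.927], [-0.001, 0.927, -0.374], [-1.0, 0.0, 0.004]]
```

View pics/s5.png

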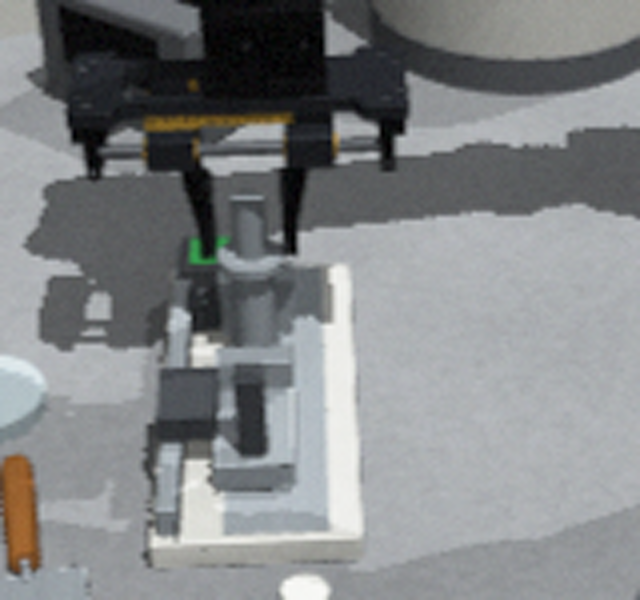

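```bash
python3 -m pendant '[[45,[-10,0,0],[0,0,0]],[45,[-40,0,0],[0,0,0]],[45,[-80,0,0],[0,0,0]],[45,[-110,0,0],[0,0,0]],[45,[-110,0,0],[0,0,0]]]'; python3 ax.py 20 62 0,-43,20; python3 - <<'E'
from g import *
st(); 
r=optics.read_camera("top"); W=toG(cloud(r).reshape(-1,3)); W=W[~np.isnan(W[:,0])]
cv2.imwrite("pics/s6.png",cv2.resize(r["image"][140:250,310:450],None,fx=4,fy=4,interpolation=cv2.INTER_CUBIC))
r=optics.read_camera("wrist"); cv2.imwrite("pics/w6.png",r["image"])
W=toG(cloud(r,True).reshape(-1,3)); W=W[~np.isnan(W[:,0])]
for lo,hi in [(127,137),(90,98)]:
  k=(W[:,2]>lo)&(W[:,2]<hi)&(np.hypot(W[:,0],W[:,1]+43)<30)
  if k.sum(): print(lo,k.sum(),np.median(W[k],0),W[k].min(0),W[k].max(0))
k=(W[:,2]>88)&(W[:,2]<100)&(W[:,1]>60)&(W[:,1]<110)
if k.sum(): print("lug",np.median(W[k],0),W[k].min(0),W[k].max(0))
go(G(0,112,205),yawdown(-22))
E
```

```text
time_s: 13.28
tool_pos: [0.5867, -0.2544, 0.2329]
tool_rot: [3.9, 89.0, -18.1]
force: [1.2, -0.7, 0.6]
grip_width: 0.045
tcp [  0. -43.  20.] [ 1.2  -0.66  0.62]
scene 76 foot [ -1.0693 -40.1063] tilt [ 0.8034 -0.4082] r 12.199180673843397 rms 1.4060338747202081 zmin [62.3973 62.4419 62.5046 62.6009 63.231 ]
collar z [87.9576 95.9479]
t 13.33 pos [ 0.5856 -0.2538  0.2295] rot [  4.    89.22 -17.98] F [-0.01  0.76 -0.55] w 0.0448 q [ 4.7 17.  20.4 87.3 -6.1 76.1  3.6]
[[0.013, 0.374, 0.927], [-0.004, 0.927, -0.374], [-1.0, 0.001, 0.014]]
127 519 [  0.022  -39.5575 132.5638] [ -9.2236 -49.4418 127.2195] [ 10.109  -30.0663 134.1943]
90 1030 [  0.1375 -33.1104  94.609 ] [-20.2453 -59.7495  90.1236] [ 20.481  -19.3994  97.7989]
lug [ 0.2069 82.8134 95.418 ] [-7.4115 75.2492 88.0024] [ 7.8275 91.3879 97.6721]
shift [ 19.7 155.8   0.2] rv [ 0.001  0.005 -0.001] rows 4.0
```

View pics/w6.png

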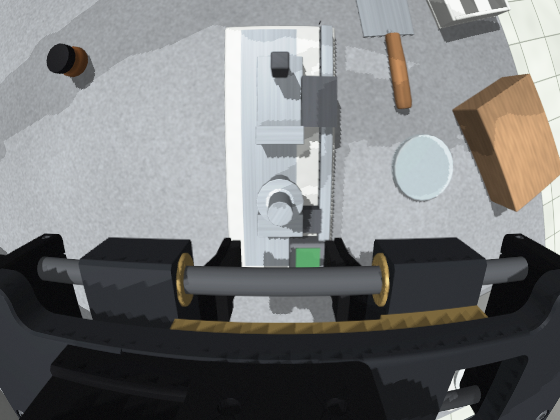

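The wrist picture shows the spindle standing between the jaws at about (280,205), clear of both, and the lug at (280,65).

```bash
python3 -m pendant '[[0,[0,30,0],[0,0.005,0]],[0,[0,65,0],[0,0.005,0]],[0,[0,105,0],[0,0.005,0]],[0,[0,140,0],[0,0.005,0]],[0,[10,158,0],[0,0.005,0]],[0,[20,158,0],[0,0.005,0]],[0,[20,158,0],[0,0.005,0]],[0,[20,158,0],[0,0.005,0]]]' 20; python3 -c "
from g import *
st(); o=telemetry.get_obs(); print(toG(o['tool_pos'])); go(G(0,113,82),yawdown(-22))"
```

```text
time_s: 14.1
tool_pos: [0.641, -0.1074, 0.2021]
tool_rot: [-152.0, 89.7, -174.1]
force: [-0.9, -0.9, -0.0]
grip_width: 0.0029
t 14.1 pos [ 0.641  -0.1074  0.2021] rot [-152.05   89.74 -174.09] F [-0.91 -0.88 -0.03] w 0.0029 q [ -5.4  19.8  16.   86.4  -5.5  74.8 -10.9]
[[-0.005, 0.375, 0.927], [-0.0, 0.927, -0.375], [-1.0, -0.002, -0.004]]
[ -1.1578 112.2369 202.082 ]
shift [120.1   1.    1.6] rv [-0.001 -0.004  0.002] rows 3.0
```

```bash
python3 -m pendant '[[0,[20,2,1],[0,0,0]],[0,[55,2,1],[0,0,0]],[0,[85,2,1],[0,0,0]],[0,[108,2,1],[0,0,0]],[0,[120,2,1],[0,0,0]],[0,[120,2,1],[0,0,0]],[0,[120,2,1],[0,0,0]]]' 20; python3 - <<'E'
from g import *
st(); o=telemetry.get_obs(); print(toG(o['tool_pos']))
r=optics.read_camera("scene"); cv2.imwrite("pics/s7.png",cv2.resize(r["image"][90:240,180:340],None,fx=4,fy=4,interpolation=cv2.INTER_CUBIC))
E
```

```text
time_s: 14.68
tool_pos: [0.6441, -0.1059, 0.0846]
tool_rot: [-143.2, 90.0, -165.3]
force: [-0.2, -0.0, 1.5]
grip_width: 0.0001
t 14.68 pos [ 0.6441 -0.1059  0.0846] rot [-143.22   89.98 -165.29] F [-0.23 -0.01  1.52] w 0.0001 q [-4.8 25.4 15.  93.1 -7.2 62.5 -9.9]
[[-0.0, 0.376, 0.927], [-0.0, 0.927, -0.376], [-1.0, -0.0, -0.0]]
[  1.221  114.7694  84.6409]
```

View pics/s7.png

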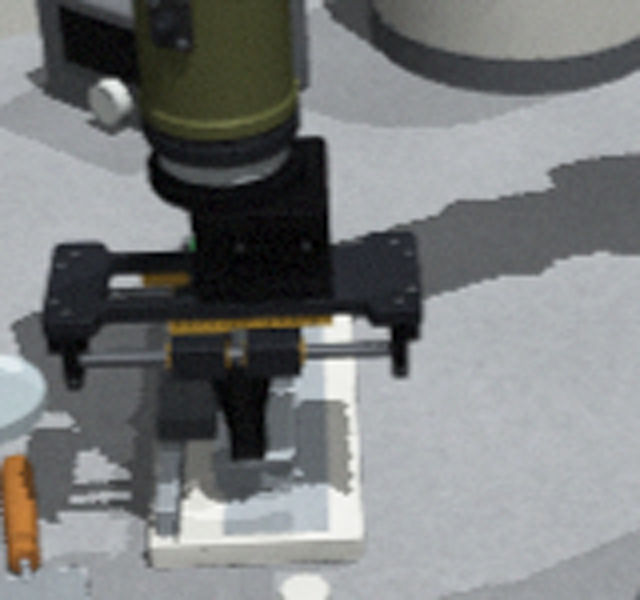

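```bash
python3 -m pendant '[[0,[0,-4,0],[0,0,0]],[0,[0,-8,0],[0,0,0]],[0,[0,-12,0],[0,0,0]],[0,[0,-14,0],[0,0,0]],[0,[0,-16,0],[0,0,0]],[0,[0,-18,0],[0,0,0]],[0,[0,-20,0],[0,0,0]],[0,[0,-22,0],[0,0,0]],[0,[0,-24,0],[0,0,0]],[0,[0,-24,0],[0,0,0]]]'; cat > f.py <<'E'
from g import *
o=telemetry.get_obs(); print("t",o["time_s"].__round__(2),"G",toG(o['tool_pos']),"Fg",np.array([o["force"][:2]@ux,o["force"][:2]@uy,o["force"][2]]).round(2))
E
python3 f.py
```

```text
time_s: 15.57
tool_pos: [0.6352, -0.1272, 0.0842]
tool_rot: [154.3, 90.0, 132.4]
force: [1.9, 1.3, 1.2]
grip_width: 0.0006
t 15.57 G [ 0.8848 91.6582 84.1728] Fg [1.25 1.91 1.25]
```

```bash
python3 -m pendant '[[0,[0,-2,0],[0,0,0]],[0,[0,-5,0],[0,0,0]],[0,[0,-8,0],[0,0,0]],[0,[0,-11,0],[0,0,0]],[0,[0,-14,0],[0,0,0]],[0,[0,-17,0],[0,0,0]],[0,[0,-19,0],[0,0,0]],[0,[0,-20,0],[0,0,0]],[0,[0,-21,0],[0,0,0]],[0,[0,-21,0],[0,0,0]]]'; python3 f.py;  python3 -m pendant '[[0,[0,-0.7,0],[0,0,0]],[0,[0,-1.4,0],[0,0,0]],[0,[0,-2,0],[0,0,0]],[0,[0,-2.5,0],[0,0,0]],[0,[0,-3,0],[0,0,0]],[0,[0,-3,0],[0,0,0]]]'; python3 f.py
```

```text
time_s: 16.4
tool_pos: [0.6272, -0.1466, 0.0841]
tool_rot: [179.4, 90.0, 157.4]
force: [0.7, 2.0, 0.9]
grip_width: 0.0003
t 16.4 G [ 0.725  70.696  84.0558] Fg [-0.09  2.13  0.87]
time_s: 16.9
tool_pos: [0.6261, -0.1491, 0.084]
tool_rot: [161.1, 90.0, 139.2]
force: [2.5, 1.4, -0.0]
grip_width: 0.0004
t 16.9 G [ 0.659  68.0283 84.0121] Fg [ 1.82  2.22 -0.03]
```

```bash
python3 -m pendant '[[0,[0,-0.5,0],[0,0,0]],[0,[0,-1,0],[0,0,0]],[0,[0,-1.5,0],[0,0,0]],[0,[0,-2,0],[0,0,0]],[0,[0,-2.5,0],[0,0,0]],[0,[0,-3,0],[0,0,0]],[0,[0,-3,0],[0,0,0]]]'; python3 f.py; python3 - <<'E'
from g import *
for c in ["scene","top"]:
    r=optics.read_camera(c); cv2.imwrite(f"pics/{c}8.png",cv2.resize(r["image"][80:240,180:340] if c=="scene" else r["image"][140:250,310:450],None,fx=4,fy=4,interpolation=cv2.INTER_CUBIC))
E
```

```text
time_s: 17.48
tool_pos: [0.6252, -0.1513, 0.084]
tool_rot: [122.7, 89.9, 100.7]
force: [0.7, 2.7, -1.4]
grip_width: 0.0009
t 17.48 G [ 0.6615 65.6395 84.021 ] Fg [-0.32  2.77 -1.43]
```

View pics/scene8.png

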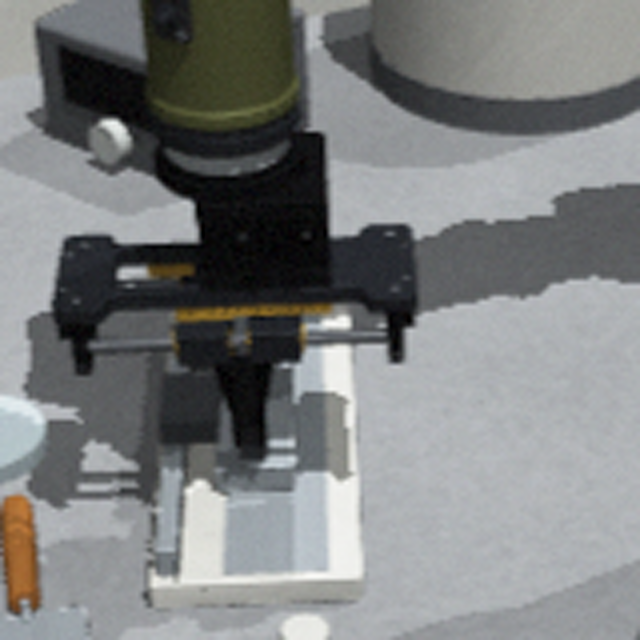

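View pics/top8.png

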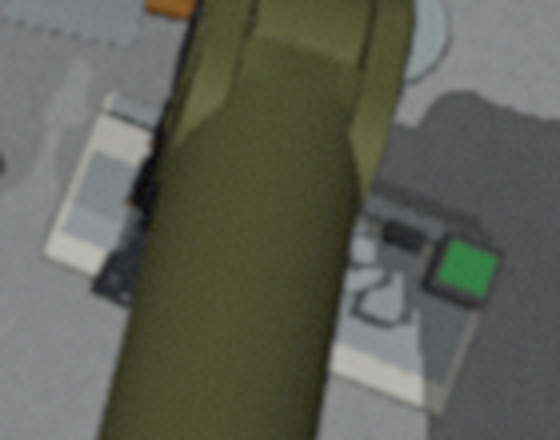

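```bash
python3 -m pendant '[[0,[0,-0.5,0],[0,0,0]],[0,[0,-1,0],[0,0,0]],[0,[0,-1.5,0],[0,0,0]],[0,[0,-2,0],[0,0,0]],[0,[0,-2,0],[0,0,0]]]'; python3 f.py; python3 -m pendant '[[0,[0,-0.5,0],[0,0,0]],[0,[0,-1,0],[0,0,0]],[0,[0,-1,0],[0,0,0]]]'; python3 f.py
```

```text
time_s: 18.0
tool_pos: [0.6243, -0.1535, 0.084]
tool_rot: [146.2, 90.0, 124.2]
force: [2.6, 4.6, -0.3]
grip_width: 0.0006
t 18.0 G [ 0.651  63.2092 84.0191] Fg [ 0.69  5.28 -0.32]
time_s: 18.25
tool_pos: [0.6239, -0.1547, 0.084]
tool_rot: [160.6, 90.0, 138.6]
force: [1.9, 3.8, -0.6]
grip_width: 0.0002
t 18.25 G [ 0.6946 61.9608 84.029 ] Fg [ 0.33  4.28 -0.61]
```

```bash
python3 -m pendant '[[0,[0,-0.5,0],[0,0,0]],[0,[0,-0.5,0],[0,0,0]]]'; python3 f.py; python3 -m pendant '[[0,[0,-0.5,0],[0,0,0]],[0,[0,-0.5,0],[0,0,0]]]'; python3 f.py
```

```text
time_s: 18.42
tool_pos: [0.6237, -0.1551, 0.084]
tool_rot: [154.6, 90.0, 132.7]
force: [1.6, 3.6, -1.1]
grip_width: 0.0002
t 18.42 G [ 0.6672 61.535  84.0468] Fg [ 0.15  3.92 -1.12]
time_s: 18.58
tool_pos: [0.6235, -0.1556, 0.084]
tool_rot: [158.7, 90.0, 136.8]
force: [1.2, 3.6, -1.1]
grip_width: 0.0005
t 18.58 G [ 0.6908 61.0108 84.0497] Fg [-0.29  3.8  -1.08]
```

```bash
for i in 1 2; do python3 -m pendant '[[0,[0,-0.4,0],[0,0,0]],[0,[0,-0.4,0],[0,0,0]]]' | sed -n 4p; python3 f.py; done
```

```text
force: [1.6, 4.0, -1.9]
t 18.75 G [ 0.6513 60.6477 84.0179] Fg [ 0.04  4.29 -1.91]
force: [1.8, 4.5, 0.0]
t 18.92 G [ 0.6652 60.2514 84.022 ] Fg [0.02 4.82 0.03]
```

```bash
python3 -m pendant '[[0,[0,-0.4,0],[0,0,0]],[0,[0,-0.4,0],[0,0,0]]]' | sed -n 4p; python3 f.py
```

```text
force: [1.9, 4.2, -1.6]
t 19.08 G [ 0.6885 59.872  84.0368] Fg [ 0.2   4.64 -1.65]
```

```bash
python3 -m pendant '[[0,[0,-0.4,0],[0,0,0]],[0,[0,-0.4,0],[0,0,0]]]' | sed -n 4p; python3 f.py
```

```text
force: [2.2, 4.2, -0.2]
t 19.25 G [ 0.6668 59.4506 84.0267] Fg [ 0.47  4.67 -0.21]
```

```bash
python3 -m pendant '[[0,[0,-0.4,0],[0,0,0]],[0,[0,-0.4,0],[0,0,0]]]' | sed -n 4p; python3 f.py
```

```text
force: [0.3, 4.5, -0.7]
t 19.42 G [ 0.6635 59.0579 84.0274] Fg [-1.38  4.3  -0.72]
```

```bash
python3 -m pendant '[[0,[0,-0.4,0],[0,0,0]],[0,[0,-0.4,0],[0,0,0]]]' | sed -n 4p; python3 f.py
```

```text
force: [1.9, 5.0, -1.0]
t 19.58 G [ 0.6696 58.6181 84.0286] Fg [-0.12  5.36 -1.01]
```

```bash
python3 -m pendant '[[0,[0,-0.4,0],[0,0,0]],[0,[0,-0.4,0],[0,0,0]]]' | sed -n 4p; python3 f.py
```

```text
force: [0.6, 4.4, -1.4]
t 19.75 G [ 0.6879 58.2774 84.0461] Fg [-1.12  4.33 -1.4 ]
```

```bash
for i in 1; do python3 -m pendant '[[0,[0,-0.3,0],[0,0,0]],[0,[0,-0.3,0],[0,0,0]]]' | sed -n 4p; python3 f.py; done
```

```text
force: [1.4, 4.2, -1.3]
t 19.92 G [ 0.6914 58.2564 84.0258] Fg [-0.25  4.46 -1.31]
```

```bash
python3 -m pendant '[[0,[0,-0.3,0],[0,0,0]],[0,[0,-0.3,0],[0,0,0]]]' | sed -n 4p; python3 f.py
```

```text
force: [2.0, 5.1, -1.6]
t 20.08 G [ 0.6915 58.2065 84.045 ] Fg [-0.02  5.5  -1.59]
```

```bash
python3 -m pendant '[[0,[0,-0.3,0],[0,0,0]],[0,[0,-0.3,0],[0,0,0]]]' | sed -n 4p; python3 f.py
```

```text
force: [1.4, 5.5, -1.9]
t 20.25 G [ 0.6798 58.2154 84.0581] Fg [-0.79  5.6  -1.94]
```

```bash
python3 -m pendant '[[0,[0,-0.3,0],[0,0,0]],[0,[0,-0.3,0],[0,0,0]]]' | sed -n 4p; python3 f.py
```

```text
force: [2.9, 5.9, -1.8]
t 20.42 G [ 0.6736 58.1886 84.059 ] Fg [ 0.45  6.54 -1.83]
```

Contact made. The position has stopped at y = 58.2 mm and the force is building at about 2.5 N per mm commanded.

```bash
python3 -m pendant '[[0,[0,-0.5,0],[0,0,0]],[0,[0,-1,0],[0,0,0]],[0,[0,-1.5,0],[0,0,0]],[0,[0,-1.5,0],[0,0,0]]]' | sed -n 4p; python3 f.py
```

```text
force: [2.1, 9.0, -1.6]
t 20.75 G [ 0.6701 58.156  84.1007] Fg [-1.41  9.15 -1.63]
```

```bash
python3 -m pendant '[[0,[0,-0.5,0],[0,0,0]],[0,[0,-1,0],[0,0,0]],[0,[0,-1,0],[0,0,0]],[0,[0,-1,0],[0,0,0]]]' | sed -n 4p; python3 f.py
```

```text
force: [3.8, 8.5, -1.9]
t 21.08 G [ 0.6774 58.1278 84.1289] Fg [ 0.32  9.26 -1.95]
```

```bash
python3 -m pendant '[[0,[0,-0.7,0],[0,0,0]],[0,[0,-1.4,0],[0,0,0]],[0,[0,-2,0],[0,0,0]],[0,[0,-2,0],[0,0,0]],[0,[0,-2,0],[0,0,0]]]' | sed -n 4p; python3 f.py
```

```text
force: [4.4, 11.9, -2.0]
t 21.5 G [ 0.6324 58.0301 84.1172] Fg [-0.4  12.68 -1.97]
```

```bash
python3 -m pendant '[[0,[0,-0.5,0],[0,0,0]],[0,[0,-1,0],[0,0,0]],[0,[0,-1,0],[0,0,0]],[0,[0,-1,0],[0,0,0]]]' | sed -n 4p; python3 f.py
```

```text
force: [4.6, 13.0, -2.8]
t 21.83 G [ 0.6372 57.9457 84.182 ] Fg [-0.55 13.75 -2.78]
```

```bash
python3 -m pendant '[[0,[0,-0.5,0],[0,0,0]],[0,[0,-1,0],[0,0,0]],[0,[0,-1.5,0],[0,0,0]],[0,[0,-1.5,0],[0,0,0]],[0,[0,-1.5,0],[0,0,0]]]' | sed -n 4p; python3 f.py
```

```text
force: [5.8, 14.7, -2.6]
t 22.25 G [ 0.642  57.8947 84.213 ] Fg [-0.09 15.83 -2.64]
```

```bash
python3 -m pendant '[[0,[0,-0.4,0],[0,0,0]],[0,[0,-0.8,0],[0,0,0]],[0,[0,-0.8,0],[0,0,0]],[0,[0,-0.8,0],[0,0,0]]]' | sed -n 4p; python3 f.py
```

```text
force: [6.6, 15.1, -2.2]
t 22.58 G [ 0.6068 57.9319 84.1973] Fg [ 0.46 16.52 -2.18]
```

```bash
python3 -m pendant '[[0,[0,-0.5,0],[0,0,0]],[0,[0,-1,0],[0,0,0]],[0,[0,-1.2,0],[0,0,0]],[0,[0,-1.2,0],[0,0,0]],[0,[0,-1.2,0],[0,0,0]]]' | sed -n 4p; python3 f.py; python3 -m pendant '[[0,[0,0,0],[0,0,0]],[0,[0,0,0],[0,0,0]]]'| sed -n 4p; python3 f.py
```

```text
force: [6.7, 17.0, -2.5]
t 23.0 G [ 0.6194 57.8478 84.2264] Fg [-0.15 18.29 -2.53]
force: [6.2, 17.2, -2.5]
t 23.17 G [ 0.6283 57.8521 84.2346] Fg [-0.74 18.29 -2.46]
```

```bash
python3 -m pendant '[[0,[0,-0.5,0],[0,0,0]],[0,[0,-0.5,0],[0,0,0]],[0,[0,-0.5,0],[0,0,0]],[0,[0,-0.5,0],[0,0,0]]]' | sed -n 4p; python3 f.py; python3 -m pendant '[[0,[0,0,0],[0,0,0]],[0,[0,0,0],[0,0,0]],[0,[0,0,0],[0,0,0]]]'| sed -n 4p; python3 f.py
```

```text
force: [7.4, 16.8, -4.0]
t 23.5 G [ 0.6273 57.8259 84.2434] Fg [ 0.58 18.37 -4.01]
force: [7.6, 17.2, -3.7]
t 23.75 G [ 0.6256 57.842  84.2384] Fg [ 0.64 18.84 -3.72]
```

Held at about 18.8 N on the lug, which puts about 16.8 N on the spindle after jaw friction. Now I back off.

```bash
python3 -m pendant '[[0,[0,2,0],[0,0,0]],[0,[0,5,0],[0,0,0]],[0,[0,9,0],[0,0,0]],[0,[0,14,0],[0,0,0]],[0,[0,20,0],[0,0,0]],[0,[0,26,0],[0,0,0]],[0,[0,30,0],[0,0,0]],[0,[0,30,0],[0,0,0]]]'; python3 f.py
```

```text
time_s: 24.42
tool_pos: [0.6302, -0.1395, 0.0842]
tool_rot: [114.6, 90.0, 92.7]
force: [0.4, 0.1, -1.6]
grip_width: 0.0003
t 24.42 G [ 0.8663 78.4585 84.2036] Fg [ 0.29  0.27 -1.59]
```

```bash
python3 -m pendant '[[0,[-20,0,0],[0,0,0]],[0,[-50,0,0],[0,0,0]],[0,[-90,0,0],[0,0,0]],[0,[-130,10,0],[0,0,0]],[0,[-160,30,0],[0,0,0]],[0,[-160,60,0],[0,0,0]],[0,[-160,80,0],[0,0,0]],[0,[-160,80,0],[0,0,0]],[0,[-160,80,0],[0,0,0]]]'; python3 - <<'E'
from g import *
st()
for c in ["scene","top","wrist"]:
    r=optics.read_camera(c); cv2.imwrite(f"pics/{c}9.png",r["image"])
    W=toG(cloud(r,c=="wrist").reshape(-1,3)); W=W[~np.isnan(W[:,0])]
    for nm,k in [("headtop",(W[:,2]>129)&(W[:,2]<136)&(np.hypot(W[:,0],W[:,1]+46)<18)),("collar",(W[:,2]>90)&(W[:,2]<98)&(np.hypot(W[:,0],W[:,1]+46)<30)),("lug",(W[:,2]>88)&(W[:,2]<100)&(W[:,1]>25)&(W[:,1]<70)&(abs(W[:,0])<15)),("jawtop",(W[:,2]>56)&(W[:,2]<64)&(W[:,1]>-40)&(W[:,1]<5)&(abs(W[:,0])<20))]:
        if k.sum()>5: print(c,nm,k.sum(),np.median(W[k],0),np.percentile(W[k],2,0),np.percentile(W[k],98,0))
E
python3 ax.py 20 64 0,-46,20
```

```text
time_s: 25.17
tool_pos: [0.6599, -0.0648, 0.2439]
tool_rot: [-169.7, 90.0, 168.4]
force: [0.4, -0.3, -0.0]
grip_width: 0.0001
t 25.17 pos [ 0.6599 -0.0648  0.2439] rot [-169.75   89.95  168.44] F [ 0.36 -0.35 -0.05] w 0.0001 q [ -8.   20.   14.9  81.3  -5.1  79.4 -14.9]
[[-0.001, 0.372, 0.928], [0.0, 0.928, -0.372], [-1.0, -0.0, -0.001]]
scene headtop 20 [ -4.6334 -47.0738 131.8063] [-10.4814 -57.6855 129.6178] [ -0.9566 -38.2835 133.5245]
scene collar 83 [ -6.1622 -37.3405  94.0996] [-20.4936 -60.6285  90.6548] [ 15.7012 -26.0189  97.3211]
scene lug 41 [-0.1703 45.1856 94.377 ] [-7.0036 30.5115 89.0256] [ 7.1114 49.8997 97.228 ]
scene jawtop 91 [  0.6869 -25.8466  60.1353] [-18.806  -39.7741  56.3875] [ 17.8048 -15.5816  63.0102]
top headtop 42 [ -0.6433 -46.5379 131.4084] [ -9.4278 -54.4211 129.5008] [  7.618  -37.2637 134.6548]
top collar 133 [ -6.34   -41.0782  93.7569] [-19.4608 -64.6859  90.528 ] [ 18.3628 -26.2337  97.9268]
top lug 42 [-0.1727 42.3841 94.611 ] [-8.0406 35.0326 89.961 ] [ 7.1744 49.9189 97.4211]
top jawtop 97 [ -1.2872 -22.3791  59.1212] [-19.5751 -31.708   56.4556] [ 19.0472 -14.6419  62.613 ]
wrist lug 30 [ 0.9922 43.7962 95.3384] [ 0.447  35.0865 88.8526] [ 1.5292 49.4929 96.3987]
tcp [  0. -46.  20.] [-0.19 -0.73 -0.4 ]
scene 65 foot [  1.0625 -54.3977] tilt [-1.7506  5.8272] r 13.05095573731398 rms 1.402539832893846 zmin [64.108  64.2866 64.336  64.3679 64.3784]
collar z [88.143  95.9233]
```

View pics/scene9.png

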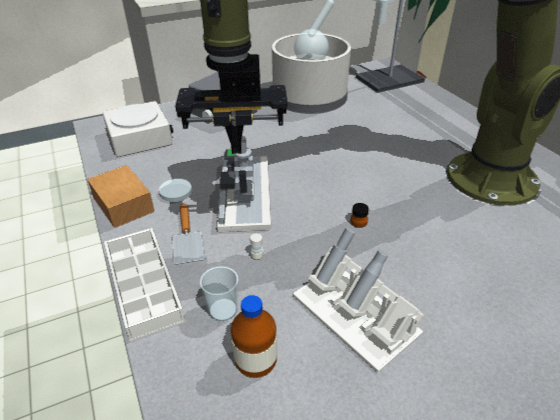

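View pics/wrist9.png

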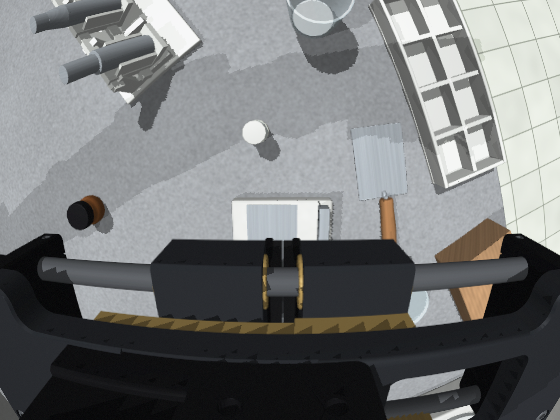

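```bash
python3 -c "
import cv2
a=cv2.imread('pics/scene9.png')[130:240,200:290];b=cv2.imread('pics/top9.png')[150:250,310:450]
cv2.imwrite('pics/c9.png',cv2.resize(a,None,fx=5,fy=5,interpolation=cv2.INTER_CUBIC));cv2.imwrite('pics/t9.png',cv2.resize(b,None,fx=5,fy=5,interpolation=cv2.INTER_CUBIC))"
```

```text
(no output)
```

View pics/c9.png

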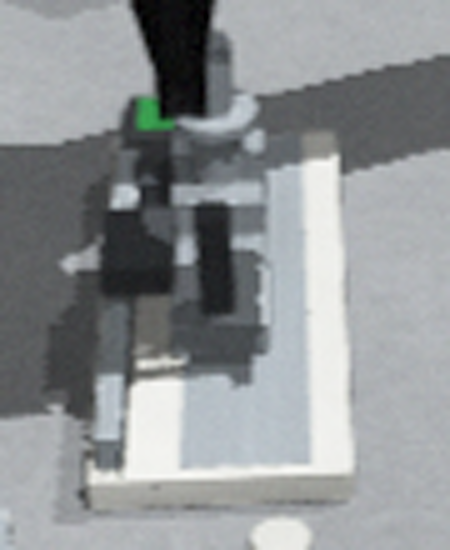

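View pics/t9.png

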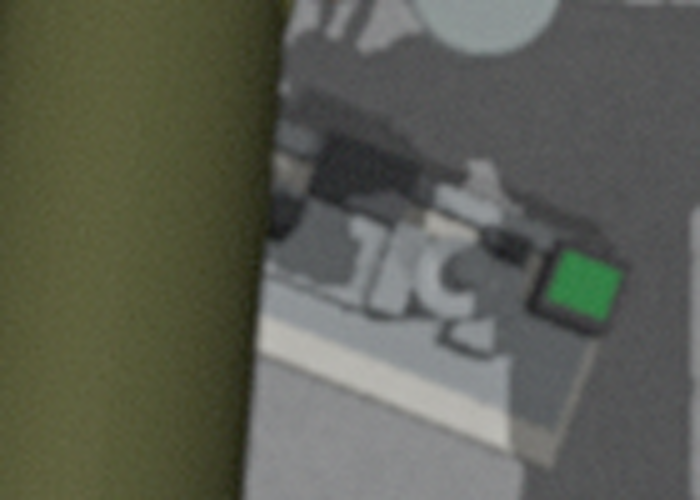

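The pictures show the spindle upright and clamped between the jaws: collar at about (215,110) in the scene crop and (445,280) in the top crop. The robot is clear of everything, so I hand in.

```bash
python3 -c "
from cell import env
print(env.sign_off())"
```

```text
the job is handed in; nothing more can be done
None
```

The collared spindle is standing upright on the caliper bed, clamped between the two jaws, and the job is handed in at about 25 s.

**What I did:** I took the spindle from the +y end trough by its grip head, stood it foot down on the bed between the jaws and let go. I then pushed the movable jaw shut from behind the lug with closed fingers. The push was held at about 18 to 19 N at the wrist, which leaves roughly 16 to 17 N on the spindle after the jaw's 2 N of friction. The highest force I read was 18.8 N. Then I backed off and raised the arm clear.

**Last checks:**
- **Jaw gap:** about 27 mm, which agrees with the shank diameter I fitted (about 26 to 27 mm).
- **Upright:** the head and collar centres line up within about 1 mm as seen from the top camera.
- **Jaw stayed closed:** the lug is still at about 42 to 45 mm along the bed after release.
- **Other spindles:** both are still in the rack.
- **Nothing touching:** the wrist force was about zero before hand-in.

**One check disagreed:** the last axis fit from the scene camera gave a tilt of 5.8°. It used only 65 points on a short stretch of shank, partly hidden by the jaw and gripper, so I trusted the top-camera measurement instead.

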